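Fit a fresh filter cassette to the bench air cleaner and lock its quarter-turn stud

TASK

Fit the fresh white-and-green filter cassette squarely on top of the bench air cleaner's filter column, setting it down gently between the locating tabs. Then lock it with the round knob in its middle: press the knob down lightly and turn it clockwise until its hidden cross-pin finds the slot and drops in, push it fully in, give it a quarter turn clockwise to the stop and let go, so that the knob stays down and the cassette is held. Leave the brown spent cassette and the other things on the counter where they are.

Things in the scene. Friction and masses are not known exactly. Their poses are not given: they have to be found in the camera images.
- cleaner: Bench air cleaner, fixed: white blower housing 200 x 168 mm, 85 mm high, with one blue filter module 160 x 130 mm on it, top face 130 mm above the counter. Origin under its middle, x along the long side. Six grey locating tabs (two on each long side, 45 mm from the middle; one amid each short side) stand 20 mm above the top face, flared outwards above 10 mm.
- seat (a point): Centre of the air cleaner's top face, where the middle of the fresh cassette's underside must come; x along the long (160 mm) side, z up. The tabs leave 1 mm clear on each side of a seated cassette. In the middle of the face a steel plate, 6 mm thick, has a slot 27 mm long (along x) and 9 mm wide for the cross-pin of the cassette's stud.
- fresh_mid (a point): Centre of the fresh cassette's box (white frame, green band, black knob): 160 mm along its x, 130 mm along its y, 40 mm high, so underside and top face lie 20 mm below and above. About 0.5 kg, loose. It fits either way round. It can be carried by its knob; a ring round the knob's foot stands 5 mm above the top face.
- fresh_knob (a point): Centre of the fresh cassette's knob, on the cassette's middle axis: round, knurled, black, 31 mm in diameter, 30 mm tall (this point is half-way up), 53 mm above fresh_mid when it stands up; a red sleeve shows below it. It sinks with the knob; its axes are the cassette's and do not turn with the knob. The knob turns without end (drag 0.03 N m) while its pin is not caught.
- fresh_pin (a point): Centre of the steel cross-pin at the foot of the knob's stud, on its axis, hidden under the cassette: 22 mm long, 4 mm thick, its underside 2 mm above the cassette's underside while the knob is up. It turns with the knob, but its angle is unknown and the round knob does not show it (this point's axes are the cassette's): up to about 110 degrees clockwise from above is needed to meet the slot.
- fresh_push (a joint): How far the knob is down (m): 0 up, 0.014 at most; spring 3 N at the top, 7 N at the bottom. On the seat it stops at 0.002 while the pin lies across the slot; within some 12 degrees of the slot it can be pushed to 0.014. From 0.0125 down it turns clockwise, about 95 degrees to a firm stop; let go there it rises into a notch and stays at 0.009: locked. Else it springs up or stays at 0.012.
- used_mid (a point): Centre of the box of the spent cassette, the same in shape and size as the fresh one but dusty brown all over with a grey knob; loose. To be left alone.
- pan_yellow: Yellow plastic case pan, open tray 200 x 127 mm, 45 mm high; origin under its middle. Leave.
- pan_teal: Teal plastic case pan of the same size, with a plaster cast in it; origin under its middle. Leave.
- cast_pan: Plaster dental cast, 60 mm, 31 mm high, lying in the teal pan; origin under its middle. Leave.
- cast_a: The same kind of cast standing on the counter; origin under its middle. Leave.
- brush: Bench brush with a wooden handle and grey head, 170 mm long, lying on the counter. Leave.
- jar: Small jar, 56 mm wide, 75 mm high, blue cap; origin under its middle. Leave.
- tape: Black tape dispenser, 150 x 58 mm, 80 mm high; origin under its middle. Leave.
Things that resemble listed ones, but are neither listed nor needed, are in the scene too. There is more than one size of the part that bears fresh_mid; the job needs the largest.

How it is judged:
By the outcome, as a careful person would: the job done as asked, in the order asked, and still so for the second after the job is handed in, with the robot touching nothing.
It also fails if it takes over 69 s, if anything falls off the work surface, if the arm or the gripper's body presses on something with over 40 N, if the wrist force passes 120 N, or if a joint passes its speed limit or range.

ROBOT

A 6-joint arm with a two-finger parallel gripper is mounted at the origin on the work surface. World frame = base frame: x ahead of the robot, y to its left, z up, the work surface at z = 0. Lengths are in mm, angles in rad, forces in N, time in s.
With the tool pointing down it reaches from about 350 to 975 mm from the base axis. Payload 7.1 kg.
Tool frame: the origin (TCP) lies at the very end of the fingers, on their centre line; the grasp point (between the pads) lies 19 mm behind it (ctrl.grip_point_offset is the distance from the TCP to the grasp point, in mm); x points along the fingers, y is the direction in which the jaws open and shut, and the axes are right-handed (so a half turn about x gives the same grasp; the last joint's range is limited). The gripper opens to 88 mm and grips with 3 to 60 N. Pads are 20 mm wide; open, the fingers measure 115 mm over their backs; the gripper's body (75 mm by 178 mm) begins 61 mm behind the grasp point.
Start: joints at [1.254, 0.423, 1.63, -0, 1.089, -0.019], TCP at [183.354, 597.483, 222.675] pointing down, gripper open.
Joint ranges: [-3, 3], [-0.9, 2.11], [0.09, 2.58], [-1.31, 4.45], [0.11, 2.69], [-2.54, 2.54]. Speed limits (rad/s): [2.39, 2.39, 3.01, 3.14, 3.14, 3.14].

INTERFACE

Orientations are given as a rotation vector (axis times angle).
In Python, from workcell import ctrl, vision, workorder gives the robot as it stands.
- The arm moves only by the shell command python3 -m crank 'ROWS'. ROWS is JSON, a list of rows, each a list of 3 entries, a list of its own where there are three numbers: the shift along the tool's x, y, z in m, then the turn, a rotation vector about the tool's x, y, z in rad, then the finger opening in m, from 0 to 0.0878. In form: [[[dx, dy, dz], [wx, wy, wz], jaw], ...]. A call has exactly 8 rows; each row shifts and turns the commanded pose from where the row before left it, along the tool's axes as they then stand; what a row does not reach is not made up. A row lasts 1/12 s, in which the tool goes at most 41.7 mm and 7.16 degrees, less where a joint would pass 70% of its speed; a pose out of reach is approached as far as the arm can. A call with a gripper value outside its range is refused whole. The fingers move at their own pace and stop on an object; the grip force is fixed at half the most. Time passes only in rows, so rows that do not move let the fingers close, or fill a call up. It gives the time, the measured TCP pose, the force and the opening at its end, in the units of the state.
- ctrl.get_obs(): the state, without advancing time (a new reading comes with each control period).
- vision.get_image(name): name is "scene" or "top" or "wrist"; returns a dict with "img" (384x512x3 uint8, blue, green, red), "mtx" (3x3 intrinsics, pixels), "rvec" (rotation vector, rad) and "tvec" (3), from world to camera coordinates, as OpenCV has them; the wrist camera has in their place "hand_eye" (4x4, takes a point from camera to tool coordinates, whose origin is the TCP and whose axes are the tool frame's). Camera axes: x right, y down, z forward; pixel columns grow to the right and rows downward; lengths in mm; the calibration is good to about 2 mm. The wrist camera is an equidistant fisheye: a pixel r from the principal point sees the ray r / f radians off the axis. A picture is of the moment at which its call begins: read the wrist's pose just before it. There is no depth.
- workorder.close_job(): hands the job in, once; it reports no verdict.
The state is a dict: "t": time; "qpos": joint angles; "qvel": joint speeds; "joint_torque": joint torques, N m; "ee_pos": TCP position; "orientation": TCP orientation; "ft_force": force on the tool from outside, world axes, zero at the start; "moment": the same for the moment, N m; "width": finger opening in mm.
Only numpy, scipy, OpenCV 4.12 (cv2) and the standard library are available. Lean on these libraries where they do the work, as an engineer would, in place of code of your own. Each camera call takes 0.05 s, during which the arm holds its last target.

## Working session

There is one attempt and no reset: what is moved stays moved. The work goes in short steps, Python scripts to look and compute and a shell command to move; the robot and the scene stay as the last step left them, time stands still between calls to the robot, and variables do not carry over. Pictures are saved under pics/ and viewed, and the job is handed in when it is done.

```bash
ls; mkdir -p pics
python3 - <<'E'
from workcell import ctrl, vision
import cv2
o=ctrl.get_obs();print(o)
for n in("scene","top","wrist"):
    d=vision.get_image(n);cv2.imwrite(f"pics/{n}0.png",d["img"]);print(n,{k:v for k,v in d.items() if k!="img"})
E
```

```text
pics
{'t': 0.0, 'qpos': array([ 1.25402818e+00,  4.23814626e-01,  1.63067367e+00, -9.99314072e-06,
        1.08860862e+00, -1.90034066e-02]), 'qvel': array([-0.00134377, -0.00107218,  0.00105885,  0.0010675 ,  0.00024371,
        0.00122052]), 'joint_torque': array([ 3.24853454e-04, -5.44623148e+01, -2.73671865e+01,  6.42706873e-02,
        2.27062718e-02, -1.25898409e-04]), 'ee_pos': array([183.17371138, 596.97996528, 221.92448677]), 'orientation': array([ 0.23254227,  1.55837521, -0.2348814 ]), 'ft_force': array([-0.9987883 ,  0.66272976,  0.29586137]), 'moment': array([0.0272621 , 0.01464959, 0.0338549 ]), 'width': 87.99081010946323}
scene {'mtx': array([[378.29221673,   0.        , 255.17567316],
       [  0.        , 378.29221673, 195.72384153],
       [  0.        ,   0.        ,   1.        ]]), 'rvec': array([ 1.88017359,  1.19818139, -0.60902217]), 'tvec': array([-249.82344968, -185.08541343, 1656.43045793])}
top {'mtx': array([[366.60518482,   0.        , 252.41523008],
       [  0.        , 366.60518482, 192.19844164],
       [  0.        ,   0.        ,   1.        ]]), 'rvec': array([ 2.1885786 , -2.17942699,  0.09828476]), 'tvec': array([   3.05391256,  536.76926483, 1295.6876216 ])}
wrist {'mtx': array([[297.31863964,   0.        , 250.96413539],
       [  0.        , 297.31863964, 186.90785614],
       [  0.        ,   0.        ,   1.        ]]), 'hand_eye': array([[ 3.83420159e-04, -2.96503949e-01,  9.55031550e-01,
        -1.62345246e+02],
       [ 9.99999706e-01, -5.20301372e-04, -5.63009104e-04,
         1.19773894e+00],
       [ 6.63838648e-04,  9.55031485e-01,  2.96503662e-01,
        -8.14227666e+01],
       [ 0.00000000e+00,  0.00000000e+00,  0.00000000e+00,
         1.00000000e+00]])}
```

View pics/scene0.png

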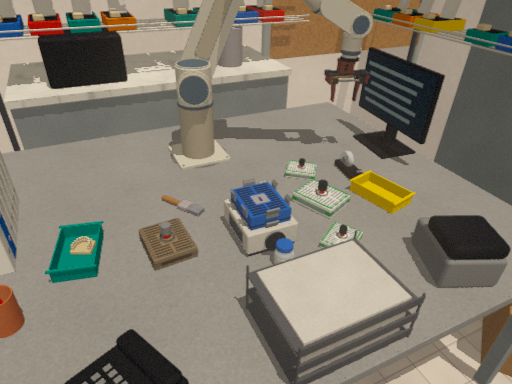

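View pics/top0.png

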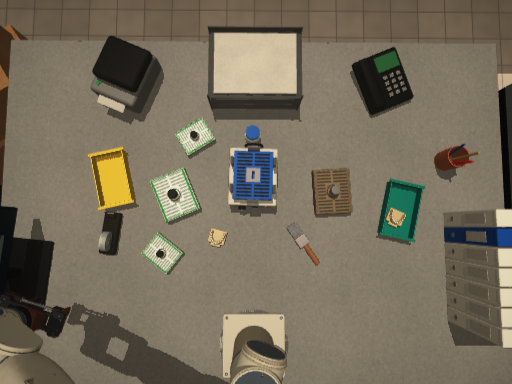

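View pics/wrist0.png

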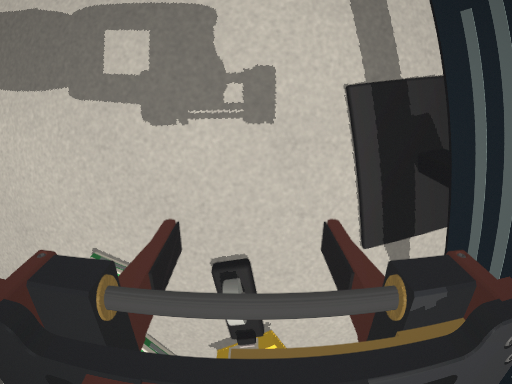

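Top view: white-and-green candidates are at (175,194), which is the largest, and at (195,137) and (162,253), both smaller. The brown spent one is at (332,191) and the cleaner at (253,176). I choose (175,194) and will check it in close crops.

Run:
```python
import cv2,numpy as np
t=cv2.imread("pics/top0.png");s=cv2.imread("pics/scene0.png")
a=cv2.resize(t[155:235,140:220],(400,400),interpolation=cv2.INTER_CUBIC)
b=cv2.resize(t[135:215,212:292],(400,400),interpolation=cv2.INTER_CUBIC)
cv2.imwrite("pics/c1.png",np.hstack([a,b]))
c=cv2.resize(s[160:260,215:365],(750,500),interpolation=cv2.INTER_CUBIC)
cv2.imwrite("pics/c2.png",c)
```

```text
(no output)
```

View pics/c1.png

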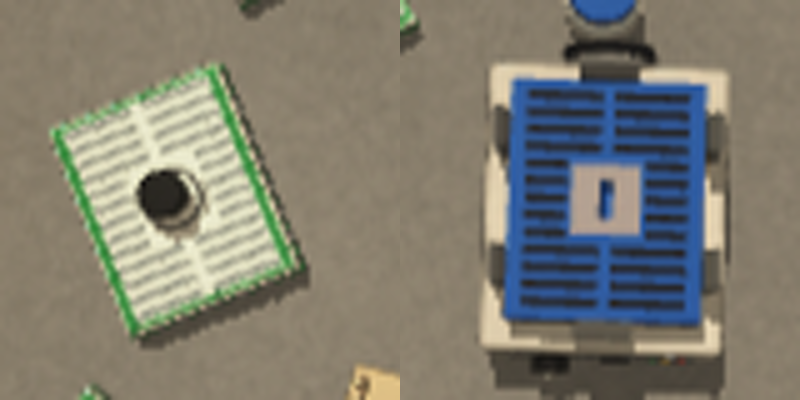

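View pics/c2.png

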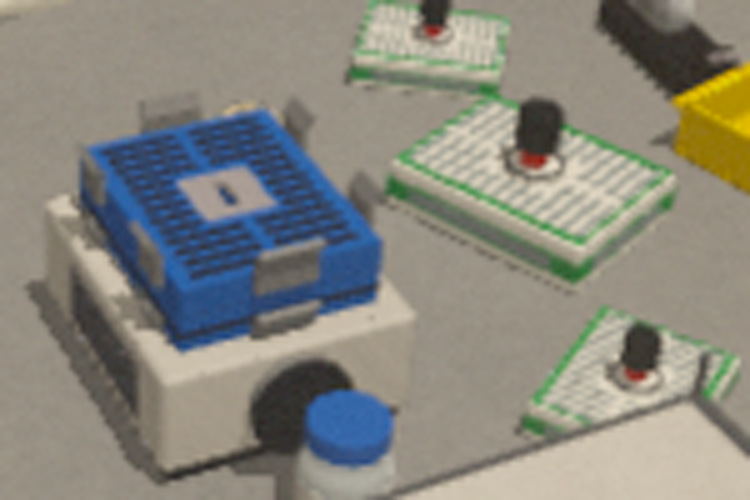

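The choice has green edging, a white grille, a black knob and a red sleeve, and it is clearly larger than its two lookalikes. The cleaner has a slot plate in the middle. Next I triangulate from both views.

```bash
cat > h.py <<'E'
import numpy as np,cv2
from scipy.spatial.transform import Rotation as R
from scipy.optimize import least_squares
from workcell import ctrl,vision
T=dict(K=np.array([[366.60518482,0,252.41523008],[0,366.60518482,192.19844164],[0,0,1]]),r=np.array([2.1885786,-2.17942699,.09828476]),t=np.array([3.05391256,536.76926483,1295.6876216]))
S=dict(K=np.array([[378.29221673,0,255.17567316],[0,378.29221673,195.72384153],[0,0,1]]),r=np.array([1.88017359,1.19818139,-.60902217]),t=np.array([-249.82344968,-185.08541343,1656.43045793]))
def P(c):return c['K']@np.hstack([cv2.Rodrigues(c['r'])[0],c['t'][:,None]])
def tri(a,b):
    X=cv2.triangulatePoints(P(T),P(S),np.array(a,float).reshape(2,1),np.array(b,float).reshape(2,1));return (X[:3]/X[3]).ravel()
def proj(c,X):return cv2.projectPoints(np.atleast_2d(X).astype(float),c['r'],c['t'],c['K'],None)[0].reshape(-1,2)
E
python3 - <<'E'
from h import *
tp=lambda u,v,o:(u/5+o[0]-.4,v/5+o[1]-.4)
a=[(55,128),(218,66),(298,268),(135,335),(163,196)]
b=[(675,180),(580,248),(392,180),(480,97),(541,108)]
for p,q in zip(a,b):print('fresh',tri(tp(*p,(140,155)),tp(*q,(215,160))).round(1))
a=[(113,78),(308,86),(300,325),(103,318),(206,200)]
b=[(380,238),(175,292),(82,150),(265,110),(228,193)]
for p,q in zip(a,b):print('seat',tri(tp(*p,(212,135)),tp(*q,(215,160))).round(1))
E
```

```text
fresh [577.9 369.6  33.6]
fresh [622.9 254.6  37.5]
fresh [479.  196.6  19.6]
fresh [429.  305.4  35.5]
fresh [526.2 281.6  86.2]
seat [668.   67.7 129.9]
seat [663.6 -62.8 127.3]
seat [504.8 -55.5 126.6]
seat [508.4  73.5 126.2]
seat [587.3   6.6 128.3]
```

```bash
cat >> h.py <<'E'
def rel(target,yawdeg=None):
    "shift in tool axes (mm) to world target"
    o=ctrl.get_obs();M=R.from_rotvec(o['orientation']).as_matrix()
    return M.T@(np.array(target)-o['ee_pos'])
E
python3 - <<'E'
from h import *
o=ctrl.get_obs();print(R.from_rotvec(o['orientation']).as_matrix().round(4));print(rel((526.5,281.5,222)))
E
python3 -m crank '[[[0,-0.02,0],[-0.02,0,0],0.0878],[[0,-0.03,0.0],[-0.05,0,0],0.0878],[[0,-0.035,0],[-0.05,0,0],0.0878],[[0,-0.035,0],[-0.05,0,0],0.0878],[[0,-0.035,0],[-0.05,0,0],0.0878],[[0,-0.035,0],[-0.05,0,0],0.0878],[[0,-0.035,0],[-0.05,0,0],0.0878],[[0,-0.03,0],[-0.05,0,0],0.0878]]'
python3 - <<'E'
from h import *
o=ctrl.get_obs();print(o);print(rel((526.5,281.5,222)))
E
```

```text
[[-3.000e-04  2.934e-01  9.560e-01]
 [-1.000e-03  9.560e-01 -2.934e-01]
 [-1.000e+00 -1.100e-03 -0.000e+00]]
[ 3.28899069e-01 -2.01001705e+02  4.20775615e+02]
t: 0.82
ee_pos: [146.9, 343.9, 222.3]
orientation: [-0.06, 1.57, 0.058]
ft_force: [1.1, -0.5, 0.2]
width: 88.0
{'t': 0.8167, 'qpos': array([ 1.13537522e+00,  4.05777065e-02,  2.14541236e+00, -1.07334934e-04,
        9.56849839e-01, -5.10714632e-01]), 'qvel': array([-0.4018457 , -0.5457545 ,  0.58563803, -0.00399047, -0.06024353,
       -0.99146499]), 'joint_torque': array([  3.53688017, -23.40965331, -25.81184685,   0.15350338,
         0.06422051,   1.38364937]), 'ee_pos': array([146.87120695, 343.86562029, 222.25752645]), 'orientation': array([-0.06008906,  1.57047604,  0.05828181]), 'ft_force': array([ 1.11938449, -0.51074229,  0.1582122 ]), 'moment': array([-0.0319011 , -0.01674507, -0.00456765]), 'width': 88.0100479800385}
[ 1.60844496e-01 -9.07684157e+01  3.73856425e+02]
```

```bash
python3 -m crank '[[[0,-0.008,0.03],[0,0,0],0.0878],[[0,-0.01,0.038],[0,0,0],0.0878],[[0,-0.01,0.038],[0,0,0],0.0878],[[0,-0.01,0.038],[0,0,0],0.0878],[[0,-0.01,0.038],[0,0,0],0.0878],[[0,-0.01,0.038],[0,0,0],0.0878],[[0,-0.005,0.02],[0,0,0],0.0878],[[0,0,0],[0,0,0],0.0878]]'
python3 - <<'E'
from h import *
o=ctrl.get_obs();d=vision.get_image("wrist");cv2.imwrite("pics/w1.png",d['img']);np.save("w1.npy",np.r_[o['ee_pos'],o['orientation']]);print(o['qvel'].round(3),o['ee_pos'],o['orientation'])
print(rel((526.5,281.5,222)),o['qpos'])
E
```

```text
t: 1.48
ee_pos: [395.5, 300.3, 222.7]
orientation: [-0.054, 1.568, 0.054]
ft_force: [-0.8, 0.4, 0.3]
width: 87.7
[ 0.058 -0.038  0.071  0.02   0.014  0.054] [395.4999669  300.2930905  222.67836011] [-0.05357622  1.56832984  0.05441543]
[  0.28917054 -27.95369701 131.84002144] [ 6.25790804e-01  2.33595227e-01  1.90985080e+00 -6.61361831e-04
  9.96361680e-01 -1.01341558e+00]
```

View pics/w1.png

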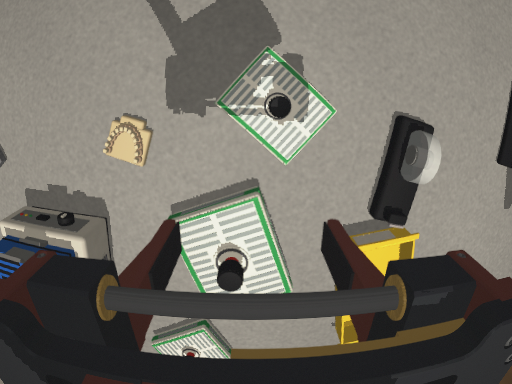

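Wrist view: target cassette at (235,245) with its knob at (230,275). Below the arm's shadow is a smaller cassette at (277,105), and the cleaner is at the left edge. I continue over the knob and wind joint 6 negative, to leave room for the clockwise turns.

```bash
python3 -m crank '[[[0,-0.006,0.025],[0,0,0],0.0878],[[0,-0.008,0.038],[0,0,0],0.0878],[[0,-0.008,0.038],[0,0,0],0.0878],[[0,-0.006,0.03],[0,0,0],0.0878],[[0.0,0,0],[-0.12,0,0],0.0878],[[0.0,0,0],[-0.12,0,0],0.0878],[[0,0,0],[-0.12,0,0],0.0878],[[0,0,0],[-0.12,0,0],0.0878]]'
python3 -m crank '[[[0,0,0],[-0.12,0,0],0.0878],[[0,0,0],[-0.12,0,0],0.0878],[[0,0,0],[-0.12,0,0],0.0878],[[0,0,0],[-0.12,0,0],0.0878],[[0.0,0,0],[-0.06,0,0],0.0878],[[0.0,0,0],[0,0,0],0.0878],[[0,0,0],[0,0,0],0.0878],[[0,0,0],[0,0,0],0.0878]]'
python3 - <<'E'
from h import *
o=ctrl.get_obs();d=vision.get_image("wrist");cv2.imwrite("pics/w2.png",d['img']);np.save("w2.npy",np.r_[o['ee_pos'],o['orientation']]);print(o['qvel'].round(3),o['ee_pos'],o['orientation'])
print(rel((526.5,281.5,222)),o['qpos'])
E
```

```text
t: 2.2
ee_pos: [522.5, 282.8, 222.2]
orientation: [-0.438, 1.528, 0.438]
ft_force: [0.2, 0.2, -0.3]
width: 87.9
t: 2.87
ee_pos: [523.4, 282.8, 222.6]
orientation: [-0.849, 1.399, 0.849]
ft_force: [0.1, 0.2, -0.3]
width: 87.6
[-0.007  0.004 -0.004 -0.001 -0.    -0.009] [523.39774027 282.77559716 222.6436408 ] [-0.84885543  1.39925262  0.84911111]
[ 0.65888269 -3.10281976  0.27192522] [ 4.75272893e-01  3.79522699e-01  1.69813303e+00  1.40551677e-04
  1.06441649e+00 -2.18655738e+00]
```

View pics/w2.png

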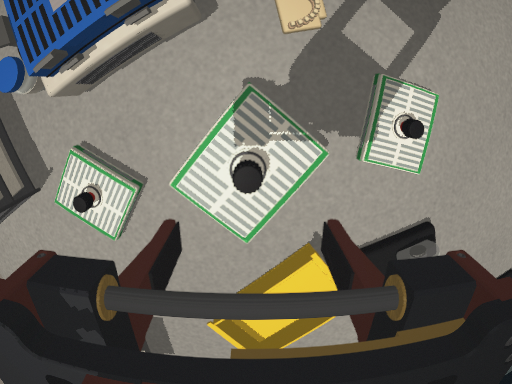

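Target cassette fully in view: corners (249,85), (327,152), (247,242), (171,184), and knob top about (247,178). I enlarge it for precise points in both wrist views.

Run:
```python
import cv2,numpy as np
a=cv2.imread("pics/w1.png")[180:310,150:310];b=cv2.imread("pics/w2.png")[75:255,160:340]
cv2.imwrite("pics/c3.png",cv2.resize(a,None,fx=4,fy=4,interpolation=cv2.INTER_CUBIC))
cv2.imwrite("pics/c4.png",cv2.resize(b,None,fx=3.3333333,fy=3.333333,interpolation=cv2.INTER_CUBIC))
```

```text
(no output)
```

View pics/c3.png

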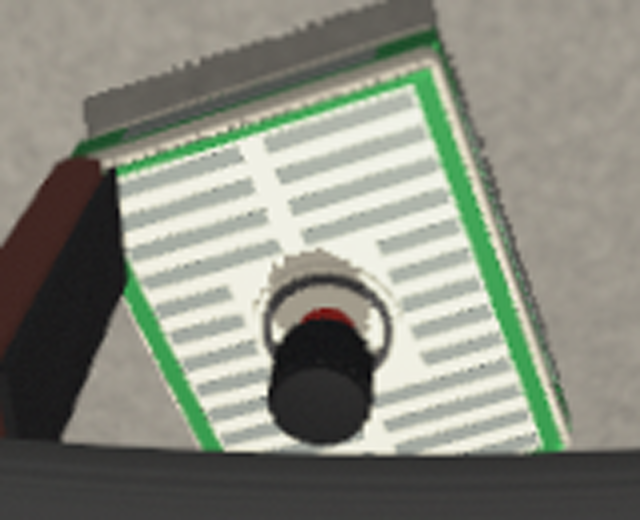

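View pics/c4.png

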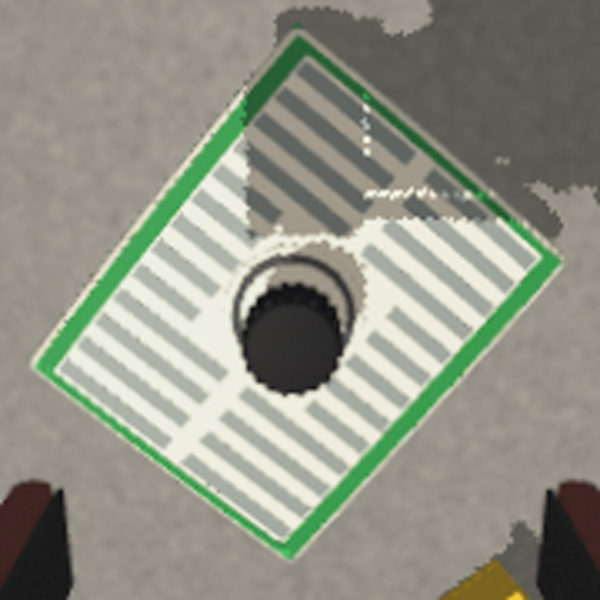

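```bash
cat >> h.py <<'E'
WK=np.array([297.31863964,250.96413539,186.90785614])
HE=vision.get_image.__self__ if False else np.array([[3.83420159e-04,-2.96503949e-01,9.55031550e-01,-162.345246],[9.99999706e-01,-5.20301372e-04,-5.63009104e-04,1.19773894],[6.63838648e-04,9.55031485e-01,2.96503662e-01,-81.4227666],[0,0,0,1]])
def wray(uv,pose):
    d=np.array([uv[0]-WK[1],uv[1]-WK[2]]);r=np.hypot(*d);th=r/WK[0]
    c=np.r_[d/max(r,1e-9)*np.sin(th),np.cos(th)]
    M=R.from_rotvec(pose[3:]).as_matrix()
    return pose[:3]+M@HE[:3,3],M@HE[:3,:3]@c
def wz(uv,pose,z):
    o,d=wray(uv,pose);return o+d*(z-o[2])/d[2]
def wtri(l):
    A=np.zeros((3,3));b=np.zeros(3)
    for uv,p in l:
        o,d=wray(uv,p);Q=np.eye(3)-np.outer(d,d);A+=Q;b+=Q@o
    return np.linalg.solve(A,b)
E
python3 - <<'E'
from h import *
p1=np.load('w1.npy');p2=np.load('w2.npy')
k1=(150+320/4-.4,180+405/4-.4);f=lambda u,v:(160+u*.3-.35,75+v*.3-.35)
print('knobtop',wtri([(k1,p1),(f(291,345),p2)]), wz(f(291,345),p2,88),wz(k1,p1,88))
C=np.array([wz(f(*c),p2,40) for c in[(297,35),(560,260),(290,555),(38,365)]]);print(C.round(1),C.mean(0))
e=np.diff(np.vstack([C,C[:1]]),axis=0);print(np.linalg.norm(e,axis=1),np.degrees(np.arctan2(e[:,1],e[:,0])))
E
```

```text
knobtop [527.32295572 283.64507486  86.50943445] [526.69875327 282.4422849   88.        ] [526.80774711 284.47928497  88.        ]
[[480.4 197.2  40. ]
 [432.4 310.4  40. ]
 [573.5 369.   40. ]
 [620.6 257.   40. ]] [526.7382156  283.40040931  40.        ]
[122.90517472 152.74989693 121.57231765 152.36214463] [ 112.98706343   22.57961555  -67.19395479 -156.91996888]
```

Cassette centre is (526.7, 283.4), yaw 22.9°, with the knob top at about z = 87 (agrees with 88). Before grasping I look at the seat with the empty wrist camera.

```bash
python3 -m crank '[[[-0.004,-0.02,-0.026],[0,0,0],0.0878],[[-0.004,-0.0245,-0.033],[0,0,0],0.0878],[[-0.004,-0.0245,-0.033],[0,0,0],0.0878],[[-0.004,-0.0245,-0.033],[0,0,0],0.0878],[[-0.004,-0.0245,-0.033],[0,0,0],0.0878],[[0,-0.0245,-0.033],[0,0,0],0.0878],[[0,-0.0245,-0.033],[0,0,0],0.0878],[[0,0,0],[0,0,0],0.0878]]'
python3 -m crank '[[[0,0,0],[0,0,0],0.0878],[[0,0,0],[0,0,0],0.0878],[[0,0,0],[0,0,0],0.0878],[[0,0,0],[0,0,0],0.0878],[[0,0,0],[0,0,0],0.0878],[[0,0,0],[0,0,0],0.0878],[[0,0,0],[0,0,0],0.0878],[[0,0,0],[0,0,0],0.0878]]'
python3 - <<'E'
from h import *
o=ctrl.get_obs();d=vision.get_image("wrist");cv2.imwrite("pics/w3.png",d['img']);np.save("w3.npy",np.r_[o['ee_pos'],o['orientation']]);print(abs(o['qvel']).max().round(3),o['ee_pos'],o['orientation'])
E
```

```text
t: 3.58
ee_pos: [566.7, 28.1, 242.4]
orientation: [-0.85, 1.431, 0.783]
ft_force: [-0.1, -1.0, 0.7]
width: 88.2
t: 4.25
ee_pos: [566.3, 32.0, 242.2]
orientation: [-0.853, 1.429, 0.789]
ft_force: [-0.4, 0.1, -1.0]
width: 87.8
0.004 [566.32525199  32.03594639 242.23458485] [-0.85277738  1.42897261  0.78867233]
```

View pics/w3.png

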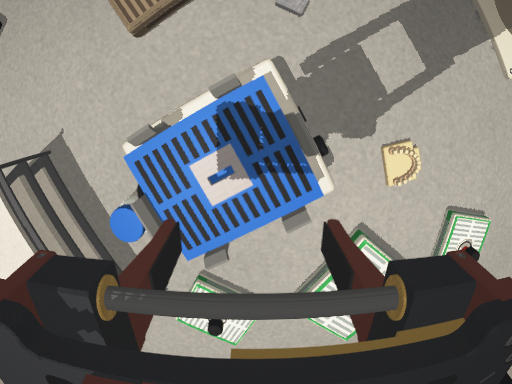

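Run:
```python
import cv2,numpy as np
from h import *
b=cv2.imread("pics/w3.png")[65:270,115:340]
cv2.imwrite("pics/c5.png",cv2.resize(b,None,fx=3,fy=3,interpolation=cv2.INTER_CUBIC))
print(R.from_rotvec(np.load('w3.npy')[3:]).as_matrix().round(4),ctrl.get_obs()['qpos'])
```

```text
[[ 0.0044 -0.8681  0.4963]
 [-0.0428  0.4957  0.8674]
 [-0.9991 -0.025  -0.035 ]] [ 0.05878149  0.3157592   1.74363454 -0.04875022  1.08080756 -2.54044707]
```

View pics/c5.png

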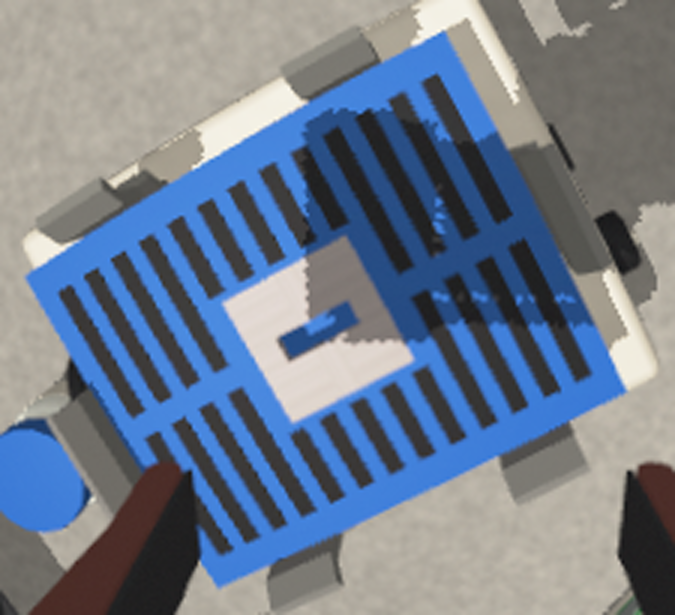

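Run:
```python
from h import *
p=np.load('w3.npy');f=lambda c:(115+c[0]/3-.33,65+c[1]/3-.33)
for z in(128,130):
    C=np.array([wz(f(c),p,z) for c in[(445,30),(625,393),(218,588),(27,273)]]);print(C.round(1),C.mean(0))
    e=np.diff(np.vstack([C,C[:1]]),axis=0);print(np.linalg.norm(e,axis=1),np.degrees(np.arctan2(e[:,1],e[:,0])))
print('slot',wz(f((318,331)),p,130),'plate',np.mean([wz(f(c),p,130) for c in[(347,237),(414,360),(294,423),(223,300)]],axis=0))
a=wz(f((285,349)),p,130);b=wz(f((352,312)),p,130);print(np.degrees(np.arctan2(*(b-a)[1::-1])))
```

```text
[[505.2 -56.2 128. ]
 [510.1  74.5 128. ]
 [670.3  69.9 128. ]
 [665.2 -61.2 128. ]] [587.68320945   6.77078023 128.        ]
[130.83651253 160.22223897 131.18102089 160.14527468] [ 87.83115508  -1.64275964 -92.20124156 178.23424057]
[[505.3 -56.  130. ]
 [510.2  73.8 130. ]
 [669.2  69.2 130. ]
 [664.2 -60.9 130. ]] [587.22826627   6.49986514 130.        ]
[129.89944388 159.0747058  130.24148482 158.99829275] [ 87.83115508  -1.64275964 -92.20124156 178.23424057]
slot [587.334102     6.43452615 130.        ] plate [587.16920026   6.58232805 130.        ]
179.3415276338445
```

Seat centre is (587.3, 6.5), yaw about −2.0°, and two measurements agree. Joint 6 reached its range end, which left a small tilt, so I back off and return over the knob with the tilt removed.

```bash
cat >> h.py <<'E'
def des(deg):
    a=np.radians(deg);z=np.array([np.cos(a),np.sin(a),0]);x=np.array([0,0,-1.]);return np.stack([x,np.cross(z,x),z],1)
def info(deg,target=None):
    o=ctrl.get_obs();M=R.from_rotvec(o['orientation']).as_matrix()
    print('t',o['t'],'pos',o['ee_pos'].round(1),'zang',np.degrees(np.arctan2(M[1,2],M[0,2])).round(2),'tilt',M[:,0].round(4),'w',round(o['width'],1),'F',o['ft_force'].round(1),'Mz',o['moment'].round(3),'j6',o['qpos'][5].round(3),'v',abs(o['qvel']).max().round(3))
    print(' turn(tool)',R.from_matrix(M.T@des(deg)).as_rotvec().round(4),end=' ')
    if target is not None:print('shift cur',rel(target).round(1),'shift in des axes',(des(deg).T@(np.array(target)-o['ee_pos'])).round(1))
E
python3 - <<'E'
from h import *
info(62.5,(526.7,283.3,180))
E
```

```text
t 4.3 pos [566.3  31.9 242.3] zang 60.21 tilt [ 0.0044 -0.0428 -0.9991] w 87.5 F [ 0.6 -0.1  0.1] Mz [0.094 0.037 0.04 ] j6 -2.54 v 0.006
 turn(tool) [-0.0395 -0.0355  0.0244] shift cur [ 51.3 160.6 200.5] shift in des axes [ 62.3 151.2 204.7]
```

```bash
python3 -m crank '[[[0,0.016,0.02],[0,0,0],0.0878],[[0,0.024,0.031],[0,0,0],0.0878],[[0,0.024,0.031],[0,0,0],0.0878],[[0,0.024,0.031],[0,0,0],0.0878],[[0,0.024,0.031],[0,0,0],0.0878],[[0,0.024,0.03],[-0.03,-0.035,0.024],0.0878],[[0,0.014,0.02],[0,0,0],0.0878],[[0,0,0],[0,0,0],0.0878]]'
python3 - <<'E'
from h import *
info(62.5,(526.7,283.3,110))
E
```

```text
t: 4.97
ee_pos: [531.1, 278.3, 232.7]
orientation: [-0.843, 1.4, 0.844]
ft_force: [-0.2, 0.7, 0.7]
width: 87.8
t 4.9667 pos [531.1 278.3 232.7] zang 62.14 tilt [ 5.e-04  9.e-04 -1.e+00] w 87.8 F [-0.2  0.7  0.7] Mz [ 0.071  0.1   -0.015] j6 -2.193 v 0.06
 turn(tool) [-0.0063  0.001   0.    ] shift cur [122.7   6.2   2.3] shift in des axes [122.7   6.2   2.4]
```

```bash
python3 -m crank '[[[0.01,0.003,0.001],[-0.006,0,0],0.0878],[[0.02,0.003,0.001],[0,0,0],0.0878],[[0.025,0,0],[0,0,0],0.0878],[[0.025,0,0],[0,0,0],0.0878],[[0.02,0,0],[0,0,0],0.07],[[0.01,0,0],[0,0,0],0.07],[[0,0,0],[0,0,0],0.07],[[0,0,0],[0,0,0],0.07]]'
python3 - <<'E'
from h import *
info(62.5,(526.7,283.3,64))
o=ctrl.get_obs();d=vision.get_image("wrist");cv2.imwrite("pics/w4.png",d['img'])
E
```

```text
t: 5.63
ee_pos: [527.5, 278.1, 122.5]
orientation: [-0.846, 1.401, 0.845]
ft_force: [-0.5, 0.0, 0.4]
width: 70.5
t 5.6333 pos [527.5 278.1 122.5] zang 62.24 tilt [-5.0e-04 -1.1e-03 -1.0e+00] w 70.5 F [-0.5  0.   0.4] Mz [ 0.097  0.046 -0.002] j6 -2.191 v 0.027
 turn(tool) [-0.0046 -0.0012  0.0001] shift cur [58.5  3.2  4.3] shift in des axes [58.5  3.1  4.3]
```

View pics/w4.png

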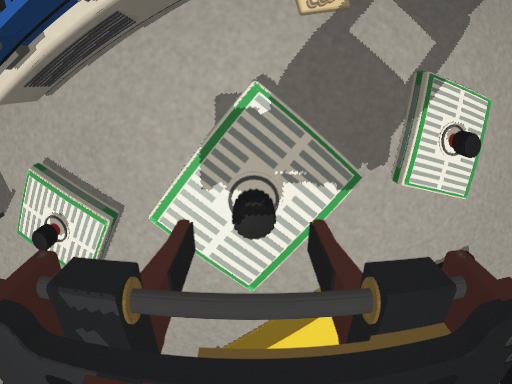

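Wrist view: knob at (253,215) lies between the finger tips at (190,225) and (317,225), slightly toward +y, as computed. I descend to grasp height.

```bash
python3 -m crank '[[[0.005,0.002,0.002],[-0.005,0,0],0.07],[[0.01,0.001,0.002],[0,0,0],0.07],[[0.014,0,0],[0,0,0],0.07],[[0.014,0,0],[0,0,0],0.07],[[0.01,0,0],[0,0,0],0.07],[[0.005,0,0],[0,0,0],0.07],[[0,0,0],[0,0,0],0.07],[[0,0,0],[0,0,0],0.07]]'
python3 - <<'E'
from h import *
info(62.5,(526.7,283.3,64))
o=ctrl.get_obs();d=vision.get_image("wrist");cv2.imwrite("pics/w5.png",d['img'])
E
```

```text
t: 6.35
ee_pos: [526.7, 283.9, 64.7]
orientation: [-0.85, 1.398, 0.849]
ft_force: [-0.2, -0.0, 0.9]
width: 70.1
t 6.35 pos [526.7 283.9  64.7] zang 62.58 tilt [ 3.e-04 -6.e-04 -1.e+00] w 70.1 F [-0.2 -0.   0.9] Mz [0.08  0.048 0.048] j6 -2.188 v 0.015
 turn(tool) [ 0.0014 -0.0004  0.0005] shift cur [ 0.7 -0.3 -0.6] shift in des axes [ 0.7 -0.3 -0.6]
```

View pics/w5.png

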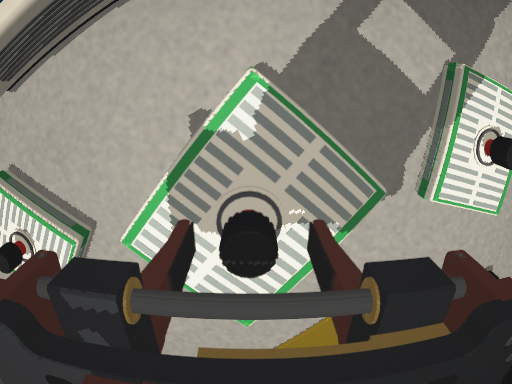

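Knob at (248,245) is centred between the fingers at (190,240) and (315,240). I close the jaws slowly.

```bash
python3 -m crank '[[[0,0,0],[0,0,0],0.055],[[0,0,0],[0,0,0],0.045],[[0,0,0],[0,0,0],0.038],[[0,0,0],[0,0,0],0.03],[[0,0,0],[0,0,0],0.02],[[0,0,0],[0,0,0],0.02],[[0,0,0],[0,0,0],0.02],[[0,0,0],[0,0,0],0.02]]'
python3 -m crank '[[[-0.002,0,0],[0,0,0],0.02],[[-0.005,0,0],[0,0,0],0.02],[[-0.01,0,0],[0,0,0],0.02],[[-0.015,0,0],[0,0,0],0.02],[[-0.015,0,0],[0,0,0],0.02],[[-0.01,0,0],[0,0,0],0.02],[[-0.005,0,0],[0,0,0],0.02],[[0,0,0],[0,0,0],0.02]]'
python3 - <<'E'
from h import *
info(62.5,(526.7,283.3,250))
o=ctrl.get_obs();d=vision.get_image("wrist");cv2.imwrite("pics/w6.png",d['img'])
E
```

```text
t: 7.07
ee_pos: [526.9, 283.8, 64.9]
orientation: [-0.85, 1.398, 0.849]
ft_force: [1.6, -1.0, 0.5]
width: 30.7
t: 7.73
ee_pos: [527.2, 284.2, 128.2]
orientation: [-0.85, 1.396, 0.849]
ft_force: [-1.4, 1.0, -4.4]
width: 30.4
t 7.7333 pos [527.2 284.2 128.2] zang 62.58 tilt [ 2.3e-03  5.0e-04 -1.0e+00] w 30.4 F [-1.4  1.  -4.4] Mz [ 0.076  0.098 -0.02 ] j6 -2.188 v 0.025
 turn(tool) [0.0013 0.0015 0.0018] shift cur [-1.218e+02 -1.000e-01 -8.000e-01] shift in des axes [-1.218e+02  1.000e-01 -1.000e+00]
```

View pics/w6.png

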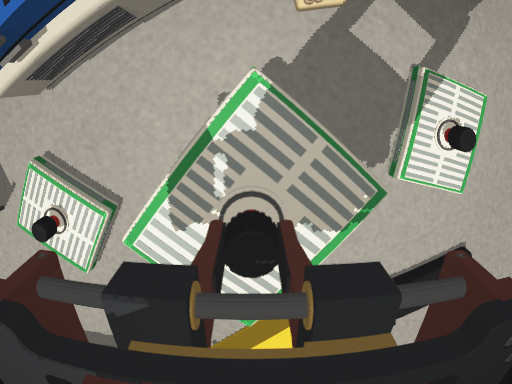

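Cassette is lifted level, hanging from the knob (z force −4.4 N), with the grip 65 mm above the underside. I raise it and turn by −24.8° in the same move.

```bash
python3 -m crank '[[[-0.006,0,0],[0.02,0,0],0.02],[[-0.012,0,0],[0.04,0,0],0.02],[[-0.018,0,0],[0.06,0,0],0.02],[[-0.022,0,0],[0.08,0,0],0.02],[[-0.022,0,0],[0.08,0,0],0.02],[[-0.018,0,0],[0.07,0,0],0.02],[[-0.012,0,0],[0.05,0,0],0.02],[[-0.006,0,0],[0.033,0,0],0.02]]'
python3 - <<'E'
from h import *
info(37.7,(587.3,6.5,245))
E
```

```text
t: 8.45
ee_pos: [526.9, 284.0, 244.2]
orientation: [-0.513, 1.508, 0.513]
ft_force: [1.1, -0.1, -4.3]
width: 30.5
t 8.45 pos [526.9 284.  244.2] zang 37.55 tilt [ 0.0015  0.     -1.    ] w 30.5 F [ 1.1 -0.1 -4.3] Mz [ 0.048  0.008 -0.053] j6 -1.751 v 0.366
 turn(tool) [-0.0025  0.0012  0.0009] shift cur [  -0.7 -256.8 -121.3] shift in des axes [  -0.8 -256.5 -122. ]
```

```bash
python3 -m crank '[[[0,-0.006,-0.003],[0,0,0],0.02],[[0,-0.012,-0.0057],[0,0,0],0.02],[[0,-0.018,-0.0086],[0,0,0],0.02],[[0,-0.022,-0.0105],[0,0,0],0.02],[[0,-0.024,-0.0114],[0,0,0],0.02],[[0,-0.024,-0.0114],[0,0,0],0.02],[[0,-0.024,-0.0114],[0,0,0],0.02],[[0,-0.024,-0.0114],[0,0,0],0.02]]'
python3 -m crank '[[[0,-0.024,-0.0114],[0,0,0],0.02],[[0,-0.022,-0.0105],[0,0,0],0.02],[[0,-0.018,-0.0086],[0,0,0],0.02],[[0,-0.014,-0.0067],[0,0,0],0.02],[[0,-0.01,-0.0048],[0,0,0],0.02],[[0,-0.008,-0.0038],[0,0,0],0.02],[[0,-0.004,-0.0019],[0,0,0],0.02],[[0,-0.0025,-0.001],[0,0,0],0.02]]'
python3 -m crank '[[[0,0,0],[0,0,0],0.02],[[0,0,0],[0,0,0],0.02],[[0,0,0],[0,0,0],0.02],[[0,0,0],[0,0,0],0.02],[[0,0,0],[0,0,0],0.02],[[0,0,0],[0,0,0],0.02],[[0,0,0],[0,0,0],0.02],[[0,0,0],[0,0,0],0.02]]'
python3 - <<'E'
from h import *
info(37.7,(587.3,6.5,225))
o=ctrl.get_obs();np.save("w7.npy",np.r_[o['ee_pos'],o['orientation']]);d=vision.get_image("wrist");cv2.imwrite("pics/w7.png",cv2.resize(d['img'],(768,576),interpolation=cv2.INTER_CUBIC))
E
```

```text
t: 9.12
ee_pos: [562.0, 114.6, 241.4]
orientation: [-0.517, 1.511, 0.516]
ft_force: [0.7, 0.9, -4.2]
width: 30.7
t: 9.78
ee_pos: [586.9, 5.8, 242.4]
orientation: [-0.516, 1.509, 0.516]
ft_force: [0.6, 1.1, -4.4]
width: 30.1
t: 10.45
ee_pos: [587.2, 6.5, 243.0]
orientation: [-0.517, 1.508, 0.516]
ft_force: [0.3, 0.6, -3.7]
width: 30.6
t 10.45 pos [587.2   6.5 243. ] zang 37.78 tilt [ 4.e-04 -5.e-04 -1.e+00] w 30.6 F [ 0.3  0.6 -3.7] Mz [ 0.057  0.036 -0.044] j6 -2.239 v 0.002
 turn(tool) [ 0.0013 -0.      0.0007] shift cur [18.  -0.1  0.1] shift in des axes [18.  -0.1  0.1]
```

View pics/w7.png

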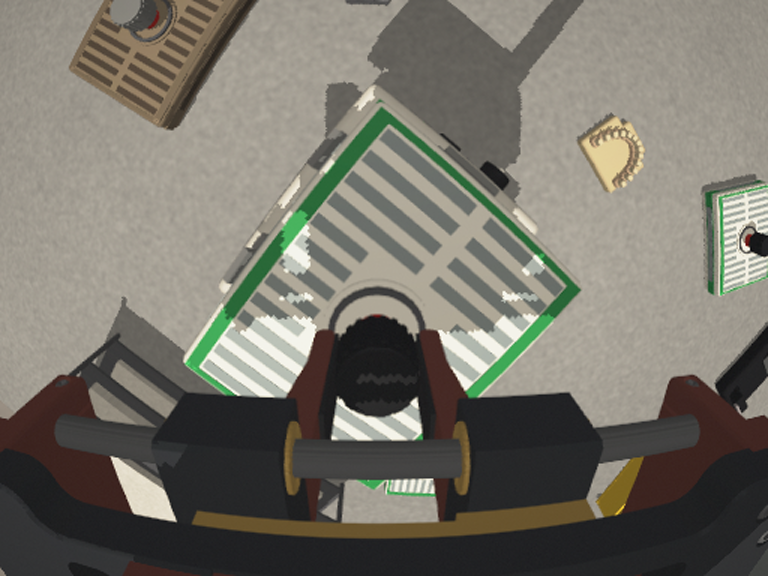

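Run:
```python
from h import *
p=np.load('w7.npy');f=lambda c:((c[0]+.5)/1.5-.5,(c[1]+.5)/1.5-.5)
C=np.array([wz(f(c),p,218) for c in[(190,362),(379,104),(580,288)]]);print(C.round(1),(C[0]+C[2])/2)
for a,b in((0,1),(1,2)):
    e=C[b]-C[a];print(np.linalg.norm(e),np.degrees(np.arctan2(e[1],e[0])))
```

```text
[[659.7 -55.1 218. ]
 [507.4 -52.7 218. ]
 [511.8  71.7 218. ]] [585.76768026   8.33400198 218.        ]
152.28771843403234 179.11753267745948
124.50453544871499 87.97340633803377
```

Run:
```python
import cv2
b=cv2.imread("pics/w7.png")[80:420,170:600]
cv2.imwrite("pics/c7.png",cv2.resize(b,None,fx=1.7,fy=1.7,interpolation=cv2.INTER_CUBIC))
```

```text
(no output)
```

View pics/c7.png

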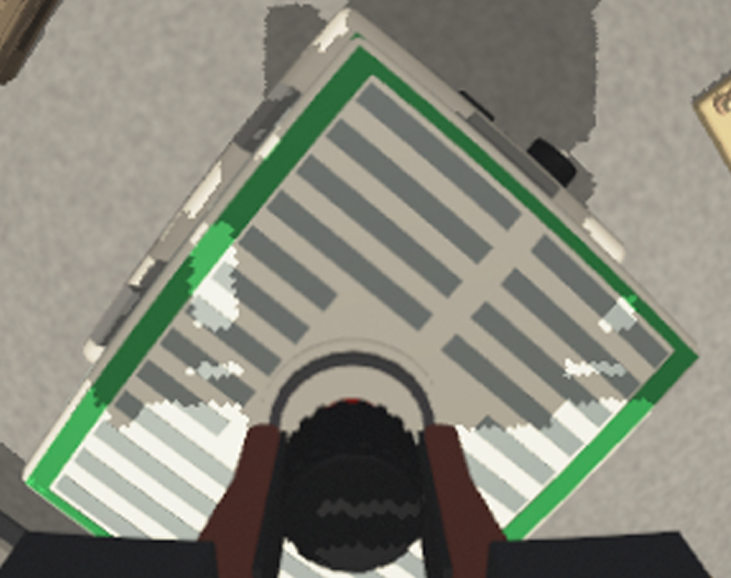

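Run:
```python
from h import *
p=np.load('w7.npy');f=lambda c:((c[0]/1.7+170+.5)/1.5-.5,(c[1]/1.7+80+.5)/1.5-.5)
C=np.array([wz(f(c),p,218) for c in[(30,484),(360,44),(693,352)]]);print(C.round(1),(C[0]+C[2])/2)
for a,b in((0,1),(1,2)):
    e=C[b]-C[a];print(np.linalg.norm(e),np.degrees(np.arctan2(e[1],e[0])))
print('housing corner z85',wz(f((348,12)),p,85))
p3=np.load('w3.npy');g=lambda c:(115+c[0]/3-.33,65+c[1]/3-.33)
print('housing corner from w3', wz(g((655,372)),p3,85),wz(g((480,-5)),p3,85))
d=vision.get_image("top");cv2.imwrite("pics/t7.png",cv2.resize(d['img'][110:230,190:330],None,fx=5,fy=5,interpolation=cv2.INTER_CUBIC))
d=vision.get_image("scene");cv2.imwrite("pics/s7.png",cv2.resize(d['img'][130:270,190:340],None,fx=4,fy=4,interpolation=cv2.INTER_CUBIC))
```

```text
[[662.  -55.3 218. ]
 [507.4 -51.3 218. ]
 [512.3  70.4 218. ]] [587.14774428   7.50397384 218.        ]
154.69519775895736 178.50843276916504
121.77662942236756 87.68278069150524
housing corner z85 [489.17754467 -69.97439598  85.        ]
housing corner from w3 [493.93026216  89.09875419  85.        ] [484.96043589 -65.22557785  85.        ]
```

View pics/t7.png

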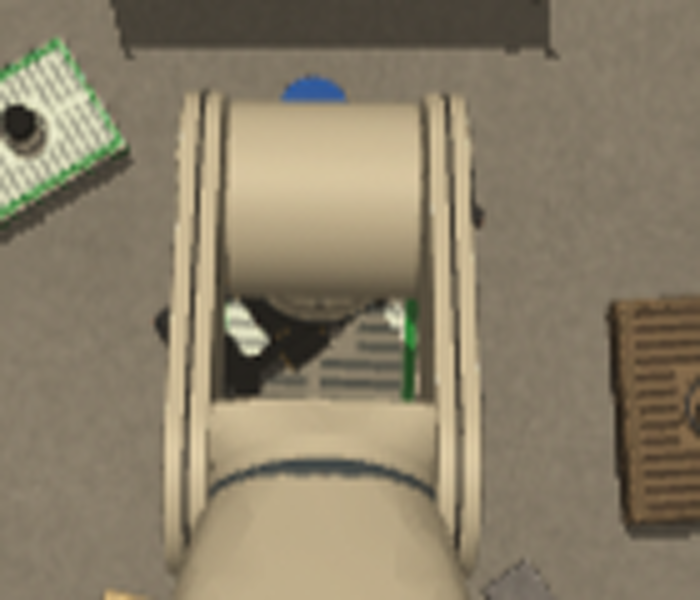

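View pics/s7.png

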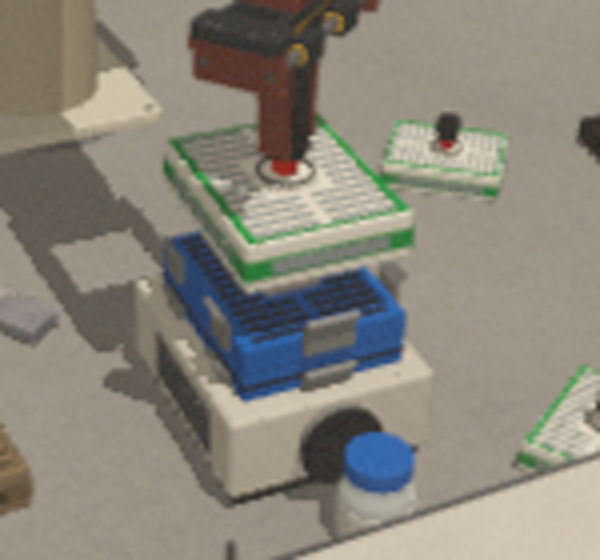

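Centre reads (587.1, 7.5) and yaw about −1.9°, matching the seat to within 1 mm. The scene view shows the cassette hanging level over the blue column. I lower it into the tabs.

```bash
python3 -m crank '[[[0.003,0,0],[0,0,0],0.02],[[0.006,0,0],[0,0,0],0.02],[[0.008,0,0],[0,0,0],0.02],[[0.007,0,0],[0,0,0],0.02],[[0.005,0,0],[0,0,0],0.02],[[0.004,0,0],[0,0,0],0.02],[[0.003,0,0],[0,0,0],0.02],[[0,0,0],[0,0,0],0.02]]'
python3 - <<'E'
from h import *
info(37.7,(587.3,6.5,195))
E
python3 -m crank '[[[0.002,0,0],[0,0,0],0.02],[[0.002,0,0],[0,0,0],0.02],[[0.002,0,0],[0,0,0],0.02],[[0,0,0],[0,0,0],0.02],[[0,0,0],[0,0,0],0.02],[[0,0,0],[0,0,0],0.02],[[0,0,0],[0,0,0],0.02],[[0,0,0],[0,0,0],0.02]]'
python3 - <<'E'
from h import *
info(37.7,(587.3,6.5,195))
E
```

```text
t: 11.27
ee_pos: [586.8, 6.3, 206.0]
orientation: [-0.516, 1.51, 0.516]
ft_force: [-0.2, -0.1, -4.6]
width: 30.3
t 11.2667 pos [586.8   6.3 206. ] zang 37.76 tilt [-1.e-03 -6.e-04 -1.e+00] w 30.3 F [-0.2 -0.1 -4.6] Mz [0.13  0.023 0.017] j6 -2.239 v 0.016
 turn(tool) [ 0.0011 -0.0011 -0.0002] shift cur [11.  -0.1  0.5] shift in des axes [11.  -0.1  0.5]
t: 11.93
ee_pos: [587.2, 6.3, 201.0]
orientation: [-0.516, 1.508, 0.515]
ft_force: [0.4, 0.4, -4.8]
width: 30.3
t 11.9333 pos [587.2   6.3 201. ] zang 37.76 tilt [ 4.e-04 -6.e-04 -1.e+00] w 30.3 F [ 0.4  0.4 -4.8] Mz [ 0.063  0.093 -0.032] j6 -2.239 v 0.002
 turn(tool) [0.0011 0.     0.0007] shift cur [6.  0.1 0.2] shift in des axes [6.  0.1 0.2]
```

No contact force, already inside the tabs. I carry on gently to touchdown.

```bash
python3 -m crank '[[[0.001,0,0],[0,0,0],0.02],[[0.001,0,0],[0,0,0],0.02],[[0.001,0,0],[0,0,0],0.02],[[0.001,0,0],[0,0,0],0.02],[[0.0005,0,0],[0,0,0],0.02],[[0.0005,0,0],[0,0,0],0.02],[[0,0,0],[0,0,0],0.02],[[0,0,0],[0,0,0],0.02]]'
python3 - <<'E'
from h import *
info(37.7,(587.3,6.5,195))
E
python3 -m crank '[[[0.0005,0,0],[0,0,0],0.02],[[0.0005,0,0],[0,0,0],0.02],[[0.0005,0,0],[0,0,0],0.02],[[0.0,0,0],[0,0,0],0.02],[[0,0,0],[0,0,0],0.02],[[0,0,0],[0,0,0],0.02],[[0,0,0],[0,0,0],0.02],[[0,0,0],[0,0,0],0.02]]'
python3 - <<'E'
from h import *
info(37.7,(587.3,6.5,195))
d=vision.get_image("scene");cv2.imwrite("pics/s8.png",cv2.resize(d['img'][130:270,190:340],None,fx=4,fy=4,interpolation=cv2.INTER_CUBIC))
E
```

```text
t: 12.6
ee_pos: [587.1, 6.3, 195.8]
orientation: [-0.517, 1.509, 0.516]
ft_force: [0.3, 0.4, -4.8]
width: 30.3
t 12.6 pos [587.1   6.3 195.8] zang 37.77 tilt [ 2.e-04 -6.e-04 -1.e+00] w 30.3 F [ 0.3  0.4 -4.8] Mz [ 0.019 -0.041  0.033] j6 -2.239 v 0.001
 turn(tool) [ 0.0012 -0.0002  0.0006] shift cur [0.8 0.1 0.3] shift in des axes [0.8 0.1 0.3]
t: 13.27
ee_pos: [587.3, 6.3, 194.7]
orientation: [-0.517, 1.508, 0.515]
ft_force: [-1.5, -0.1, 2.3]
width: 30.7
t 13.2667 pos [587.3   6.3 194.7] zang 37.77 tilt [ 8.e-04 -6.e-04 -1.e+00] w 30.7 F [-1.5 -0.1  2.3] Mz [0.058 0.291 0.016] j6 -2.239 v 0.002
 turn(tool) [0.0011 0.0002 0.001 ] shift cur [-0.3  0.2  0.1] shift in des axes [-0.3  0.2  0.1]
```

View pics/s8.png

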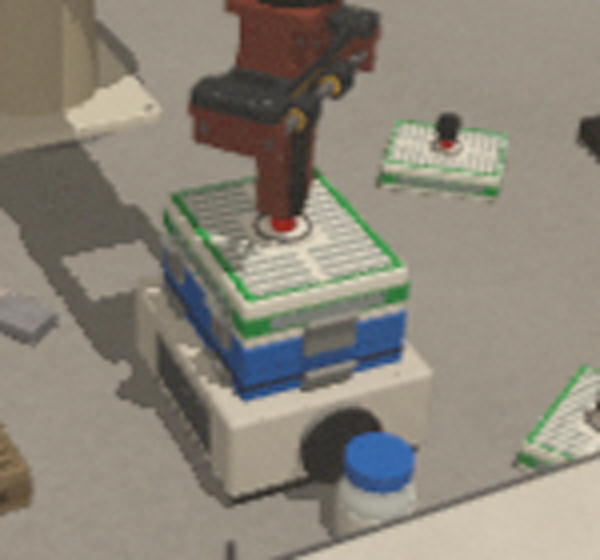

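Cassette is down: force changed sign at TCP z = 194.7, as expected, and the front tab at (330,335) overlaps the cassette frame. I press the knob lightly.

```bash
python3 -m crank '[[[0.0005,0,0],[0,0,0],0.02],[[0.001,0,0],[0,0,0],0.02],[[0.001,0,0],[0,0,0],0.02],[[0.0005,0,0],[0,0,0],0.02],[[0,0,0],[0,0,0],0.02],[[0,0,0],[0,0,0],0.02],[[0,0,0],[0,0,0],0.02],[[0,0,0],[0,0,0],0.02]]'
python3 - <<'E'
from h import *
info(37.7,(587.3,6.5,195))
E
```

```text
t: 13.98
ee_pos: [587.5, 6.3, 192.5]
orientation: [-0.517, 1.507, 0.515]
ft_force: [-3.6, -0.4, 11.2]
width: 30.8
t 13.9833 pos [587.5   6.3 192.5] zang 37.76 tilt [ 1.3e-03 -5.0e-04 -1.0e+00] w 30.8 F [-3.6 -0.4 11.2] Mz [0.195 0.805 0.018] j6 -2.239 v 0.001
 turn(tool) [0.0011 0.0007 0.0012] shift cur [-2.5  0.3 -0.1] shift in des axes [-2.5  0.3 -0.1]
```

Knob is about 2 mm down with the pin resting (11 N). Now the clockwise search.

```bash
python3 -m crank '[[[0,0,0],[0.04,0,0],0.02],[[0,0,0],[0.04,0,0],0.02],[[0,0,0],[0.04,0,0],0.02],[[0,0,0],[0.04,0,0],0.02],[[0,0,0],[0.04,0,0],0.02],[[0,0,0],[0.04,0,0],0.02],[[0,0,0],[0.04,0,0],0.02],[[0,0,0],[0.04,0,0],0.02]]'
python3 - <<'E'
from h import *
info(37.7,(587.3,6.5,195))
E
python3 -m crank '[[[0,0,0],[0.04,0,0],0.02],[[0,0,0],[0.04,0,0],0.02],[[0,0,0],[0.04,0,0],0.02],[[0,0,0],[0.04,0,0],0.02],[[0,0,0],[0.04,0,0],0.02],[[0,0,0],[0.04,0,0],0.02],[[0,0,0],[0.04,0,0],0.02],[[0,0,0],[0.04,0,0],0.02]]'
python3 - <<'E'
from h import *
info(37.7,(587.3,6.5,195))
E
```

```text
t: 14.65
ee_pos: [587.5, 6.3, 192.2]
orientation: [-0.265, 1.553, 0.264]
ft_force: [-3.2, -0.1, 6.8]
width: 30.3
t 14.65 pos [587.5   6.3 192.2] zang 19.32 tilt [ 1.2e-03 -6.0e-04 -1.0e+00] w 30.3 F [-3.2 -0.1  6.8] Mz [0.1   0.52  0.057] j6 -1.917 v 0.478
 turn(tool) [-0.3208  0.0008  0.0011] shift cur [-2.8  0.2 -0.1] shift in des axes [-2.8  0.3 -0. ]
t: 15.32
ee_pos: [587.4, 6.3, 191.5]
orientation: [-0.014, 1.57, 0.013]
ft_force: [-1.1, -0.9, 3.8]
width: 30.7
t 15.3167 pos [587.4   6.3 191.5] zang 0.99 tilt [ 9.e-04 -6.e-04 -1.e+00] w 30.7 F [-1.1 -0.9  3.8] Mz [0.022 0.196 0.074] j6 -1.597 v 0.476
 turn(tool) [-0.6408  0.0007  0.0008] shift cur [-3.5  0.2 -0.1] shift in des axes [-3.5  0.2  0. ]
```

The force fell to about the spring level and z sank further. I test for the slot by pressing straight down a few mm.

```bash
python3 -m crank '[[[0.0,0,0],[0,0,0],0.02],[[0.001,0,0],[0,0,0],0.02],[[0.001,0,0],[0,0,0],0.02],[[0.001,0,0],[0,0,0],0.02],[[0,0,0],[0,0,0],0.02],[[0,0,0],[0,0,0],0.02],[[0,0,0],[0,0,0],0.02],[[0,0,0],[0,0,0],0.02]]'
python3 - <<'E'
from h import *
info(37.7,(587.3,6.5,195))
E
```

```text
t: 15.98
ee_pos: [587.4, 6.3, 188.5]
orientation: [-0.016, 1.57, 0.015]
ft_force: [-0.7, 0.6, 4.4]
width: 30.4
t 15.9833 pos [587.4   6.3 188.5] zang 1.11 tilt [ 7.e-04 -6.e-04 -1.e+00] w 30.4 F [-0.7  0.6  4.4] Mz [0.13  0.057 0.035] j6 -1.599 v 0.002
 turn(tool) [-6.387e-01  5.000e-04  8.000e-04] shift cur [-6.5  0.2 -0.1] shift in des axes [-6.5  0.2  0.1]
```

It sank with spring force only (4.4 N at about 6 mm), so the pin is in the slot. I push it fully in.

```bash
python3 -m crank '[[[0.001,0,0],[0,0,0],0.02],[[0.0015,0,0],[0,0,0],0.02],[[0.0015,0,0],[0,0,0],0.02],[[0.0015,0,0],[0,0,0],0.02],[[0.001,0,0],[0,0,0],0.02],[[0.001,0,0],[0,0,0],0.02],[[0.0005,0,0],[0,0,0],0.02],[[0,0,0],[0,0,0],0.02]]'
python3 - <<'E'
from h import *
info(37.7,(587.3,6.5,180))
E
```

```text
t: 16.65
ee_pos: [587.4, 6.3, 180.8]
orientation: [-0.015, 1.57, 0.015]
ft_force: [-1.5, 0.1, 8.0]
width: 30.4
t 16.65 pos [587.4   6.3 180.8] zang 1.09 tilt [ 9.e-04 -5.e-04 -1.e+00] w 30.4 F [-1.5  0.1  8. ] Mz [ 0.129  0.214 -0.023] j6 -1.599 v 0.001
 turn(tool) [-0.6389  0.0007  0.0008] shift cur [ 0.8  0.2 -0.1] shift in des axes [0.8 0.3 0. ]
```

```bash
python3 -m crank '[[[0.0005,0,0],[0,0,0],0.02],[[0.0005,0,0],[0,0,0],0.02],[[0.0005,0,0],[0,0,0],0.02],[[0,0,0],[0.03,0,0],0.02],[[0,0,0],[0.06,0,0],0.02],[[0,0,0],[0.06,0,0],0.02],[[0,0,0],[0.06,0,0],0.02],[[0,0,0],[0.06,0,0],0.02]]'
python3 - <<'E'
from h import *
info(1.1,(587.3,6.5,180))
E
```

```text
t: 17.32
ee_pos: [587.8, 6.3, 180.6]
orientation: [0.199, 1.559, -0.199]
ft_force: [-4.3, -0.0, 17.4]
width: 30.1
t 17.3167 pos [587.8   6.3 180.6] zang -14.53 tilt [ 2.1e-03 -7.0e-04 -1.0e+00] w 30.1 F [-4.3 -0.  17.4] Mz [ 0.093  0.74  -0.011] j6 -1.326 v 0.714
 turn(tool) [-0.2729  0.0022  0.0005] shift cur [ 0.6  0.1 -0.6] shift in des axes [ 0.6  0.2 -0.5]
```

```bash
python3 -m crank '[[[0,0,0],[0.06,0,0],0.02],[[0,0,0],[0.06,0,0],0.02],[[0,0,0],[0.06,0,0],0.02],[[0,0,0],[0.06,0,0],0.02],[[0,0,0],[0.06,0,0],0.02],[[0,0,0],[0.06,0,0],0.02],[[0,0,0],[0.06,0,0],0.02],[[0,0,0],[0.06,0,0],0.02]]'
python3 - <<'E'
from h import *
info(1.1,(587.3,6.5,180))
E
python3 -m crank '[[[0,0,0],[0.06,0,0],0.02],[[0,0,0],[0.06,0,0],0.02],[[0,0,0],[0.06,0,0],0.02],[[0,0,0],[0.06,0,0],0.02],[[0,0,0],[0.06,0,0],0.02],[[0,0,0],[0.06,0,0],0.02],[[0,0,0],[0.06,0,0],0.02],[[0,0,0],[0.06,0,0],0.02]]'
python3 - <<'E'
from h import *
info(1.1,(587.3,6.5,180))
E
```

```text
t: 17.98
ee_pos: [587.8, 6.2, 180.6]
orientation: [0.574, 1.491, -0.574]
ft_force: [-4.3, -0.2, 18.2]
width: 30.4
t 17.9833 pos [587.8   6.2 180.6] zang -42.04 tilt [ 2.e-03 -8.e-04 -1.e+00] w 30.4 F [-4.3 -0.2 18.2] Mz [-0.009  0.785  0.028] j6 -0.846 v 0.714
 turn(tool) [-7.529e-01  2.200e-03  1.000e-04] shift cur [ 0.6 -0.1 -0.6] shift in des axes [ 0.6  0.3 -0.5]
t: 18.65
ee_pos: [587.8, 6.2, 180.7]
orientation: [0.942, 1.355, -0.942]
ft_force: [-3.8, 0.2, 17.3]
width: 30.8
t 18.65 pos [587.8   6.2 180.7] zang -69.54 tilt [ 2.e-03 -8.e-04 -1.e+00] w 30.8 F [-3.8  0.2 17.3] Mz [-0.112  0.896  0.021] j6 -0.366 v 0.716
 turn(tool) [-1.2328e+00  2.2000e-03 -5.0000e-04] shift cur [ 0.7 -0.3 -0.4] shift in des axes [ 0.7  0.3 -0.5]
```

```bash
python3 -m crank '[[[0,0,0],[0.05,0,0],0.02],[[0,0,0],[0.05,0,0],0.02],[[0,0,0],[0.05,0,0],0.02],[[0,0,0],[0.05,0,0],0.02],[[0,0,0],[0.03,0,0],0.02],[[0,0,0],[0.03,0,0],0.02],[[0,0,0],[0.03,0,0],0.02],[[0,0,0],[0.03,0,0],0.02]]'
python3 - <<'E'
from h import *
info(1.1,(587.3,6.5,180))
E
python3 -m crank '[[[0,0,0],[0.03,0,0],0.02],[[0,0,0],[0.03,0,0],0.02],[[0,0,0],[0.03,0,0],0.02],[[0,0,0],[0.03,0,0],0.02],[[0,0,0],[0.03,0,0],0.02],[[0,0,0],[0.03,0,0],0.02],[[0,0,0],[0.03,0,0],0.02],[[0,0,0],[0,0,0],0.02]]'
python3 - <<'E'
from h import *
info(1.1,(587.3,6.5,180))
E
```

```text
t: 19.32
ee_pos: [587.8, 6.2, 180.7]
orientation: [1.181, 1.225, -1.18]
ft_force: [-4.7, 0.5, 17.1]
width: 30.7
t 19.3167 pos [587.8   6.2 180.7] zang -87.79 tilt [ 2.e-03 -7.e-04 -1.e+00] w 30.7 F [-4.7  0.5 17.1] Mz [-0.084  0.876  0.007] j6 -0.047 v 0.356
 turn(tool) [-1.5514e+00  2.2000e-03 -9.0000e-04] shift cur [ 0.7 -0.5 -0.3] shift in des axes [ 0.7  0.3 -0.5]
t: 19.98
ee_pos: [587.8, 6.2, 180.6]
orientation: [1.335, 1.121, -1.333]
ft_force: [-3.8, 0.2, 18.0]
width: 30.2
t 19.9833 pos [587.8   6.2 180.6] zang -99.83 tilt [ 2.e-03 -7.e-04 -1.e+00] w 30.2 F [-3.8  0.2 18. ] Mz [-0.05   0.829 -0.078] j6 0.163 v 0.04
 turn(tool) [-1.7616e+00  2.1000e-03 -1.3000e-03] shift cur [ 0.6 -0.5 -0.2] shift in des axes [ 0.6  0.3 -0.5]
```

```bash
python3 -m crank '[[[0,0,0],[0.03,0,0],0.02],[[0,0,0],[0.03,0,0],0.02],[[0,0,0],[0.03,0,0],0.02],[[0,0,0],[0.03,0,0],0.02],[[0,0,0],[0,0,0],0.02],[[0,0,0],[0,0,0],0.02],[[0,0,0],[0,0,0],0.02],[[0,0,0],[0,0,0],0.02]]'
python3 - <<'E'
from h import *
info(1.1,(587.3,6.5,180))
E
```

```text
t: 20.65
ee_pos: [587.9, 6.3, 180.6]
orientation: [1.42, 1.056, -1.418]
ft_force: [-3.4, 0.2, 17.0]
width: 30.4
t 20.65 pos [587.9   6.3 180.6] zang -106.61 tilt [ 2.2e-03 -7.0e-04 -1.0e+00] w 30.4 F [-3.4  0.2 17. ] Mz [-0.076  0.896  0.063] j6 0.281 v 0.003
 turn(tool) [-1.88e+00  2.20e-03 -1.50e-03] shift cur [ 0.6 -0.6 -0.1] shift in des axes [ 0.6  0.3 -0.6]
```

```bash
python3 -m crank '[[[0,0,0],[0.03,0,0],0.02],[[0,0,0],[0.03,0,0],0.02],[[0,0,0],[0.03,0,0],0.02],[[0,0,0],[0.03,0,0],0.02],[[0,0,0],[0.03,0,0],0.02],[[0,0,0],[0,0,0],0.02],[[0,0,0],[0,0,0],0.02],[[0,0,0],[0,0,0],0.02]]'
python3 - <<'E'
from h import *
info(1.1,(587.3,6.5,180))
for i in range(3): print(ctrl.get_obs()['moment'],ctrl.get_obs()['joint_torque'][5])
E
```

```text
t: 21.32
ee_pos: [588.3, 6.1, 180.7]
orientation: [1.526, 0.966, -1.522]
ft_force: [-2.3, -0.3, 16.0]
width: 30.5
t 21.3167 pos [588.3   6.1 180.7] zang -115.17 tilt [ 0.0032 -0.0011 -1.    ] w 30.5 F [-2.3 -0.3 16. ] Mz [-0.087  0.604  0.277] j6 0.431 v 0.002
 turn(tool) [-2.0294  0.0031 -0.0024] shift cur [ 0.7 -1.1  0.1] shift in des axes [ 0.7  0.4 -1. ]
[-0.08651108  0.60357154  0.27731144] 0.25703650899231434
[-0.08651108  0.60357154  0.27731144] 0.25703650899231434
[-0.08651108  0.60357154  0.27731144] 0.25703650899231434
```

```bash
python3 -m crank '[[[0,0,0],[0.03,0,0],0.02],[[0,0,0],[0.03,0,0],0.02],[[0,0,0],[0,0,0],0.02],[[0,0,0],[0,0,0],0.02],[[0,0,0],[0,0,0],0.02],[[0,0,0],[0,0,0],0.02],[[0,0,0],[0,0,0],0.02],[[0,0,0],[0,0,0],0.02]]'
python3 - <<'E'
from h import *
info(1.1,(587.3,6.5,180))
d=vision.get_image("wrist");cv2.imwrite("pics/w9.png",d['img'])
E
```

```text
t: 21.98
ee_pos: [588.3, 6.1, 180.7]
orientation: [1.568, 0.928, -1.564]
ft_force: [-1.9, -0.8, 17.1]
width: 30.4
t 21.9833 pos [588.3   6.1 180.7] zang -118.58 tilt [ 0.0032 -0.0012 -1.    ] w 30.4 F [-1.9 -0.8 17.1] Mz [-0.162  0.625  0.487] j6 0.49 v 0.002
 turn(tool) [-2.0888  0.0032 -0.0025] shift cur [ 0.7 -1.1  0.2] shift in des axes [ 0.7  0.4 -1. ]
```

View pics/w9.png

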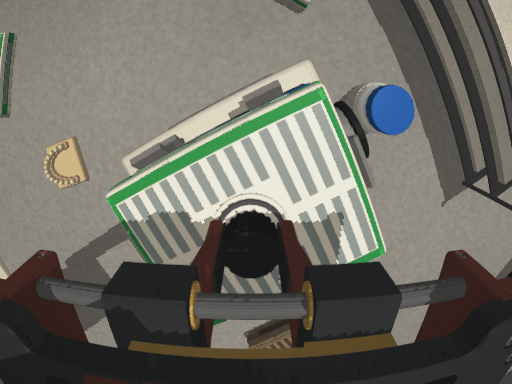

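Torque rises to 0.49 N m with little further turn, so this is the firm stop. I let go.

```bash
python3 -m crank '[[[0,0,0],[0,0,0],0.04],[[0,0,0],[0,0,0],0.055],[[0,0,0],[0,0,0],0.07],[[0,0,0],[0,0,0],0.07],[[0,0,0],[0,0,0],0.07],[[0,0,0],[0,0,0],0.07],[[-0.003,0,0],[0,0,0],0.07],[[-0.006,0,0],[0,0,0],0.07]]'
python3 -m crank '[[[-0.01,0,0],[0,0,0],0.07],[[-0.015,0,0],[0,0,0],0.07],[[-0.015,0,0],[0,0,0],0.07],[[-0.015,0,0],[0,0,0],0.07],[[-0.01,0,0],[0,0,0],0.07],[[-0.008,0,0],[0,0,0],0.07],[[0,0,0],[0,0,0],0.07],[[0,0,0],[0,0,0],0.07]]'
python3 - <<'E'
from h import *
info(-118.5,(587.3,6.5,180))
o=ctrl.get_obs();np.save('w10.npy',np.r_[o['ee_pos'],o['orientation']]);d=vision.get_image("wrist");cv2.imwrite("pics/w10.png",d['img'])
d=vision.get_image("scene");cv2.imwrite("pics/s10.png",cv2.resize(d['img'][150:260,205:325],None,fx=5,fy=5,interpolation=cv2.INTER_CUBIC))
E
```

```text
t: 22.7
ee_pos: [586.6, 6.3, 187.4]
orientation: [1.566, 0.93, -1.569]
ft_force: [0.3, 0.6, 0.1]
width: 69.8
t: 23.37
ee_pos: [587.2, 6.3, 261.2]
orientation: [1.567, 0.929, -1.567]
ft_force: [0.8, 0.3, -0.4]
width: 70.0
t 23.3667 pos [587.2   6.3 261.2] zang -118.65 tilt [ 9.e-04 -6.e-04 -1.e+00] w 70.0 F [ 0.8  0.3 -0.4] Mz [-0.07   0.086  0.055] j6 0.491 v 0.018
 turn(tool) [-0.0026  0.0001 -0.0011] shift cur [81.2 -0.1 -0.2] shift in des axes [81.2  0.  -0.2]
```

View pics/w10.png

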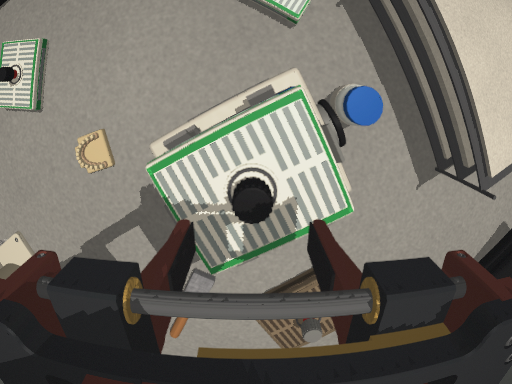

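View pics/s10.png

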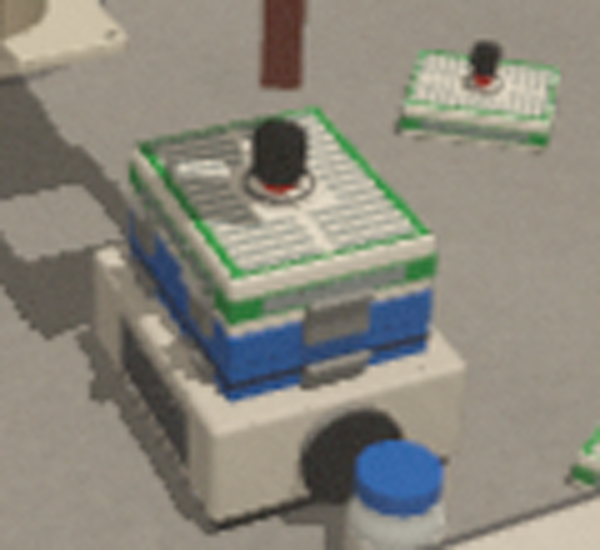

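Knob looks lower, with only a thin red sleeve showing. I measure its height.

Run:
```python
import cv2
b=cv2.imread("pics/w10.png")[85:275,140:360]
cv2.imwrite("pics/c10.png",cv2.resize(b,None,fx=3,fy=3,interpolation=cv2.INTER_CUBIC))
```

```text
(no output)
```

View pics/c10.png

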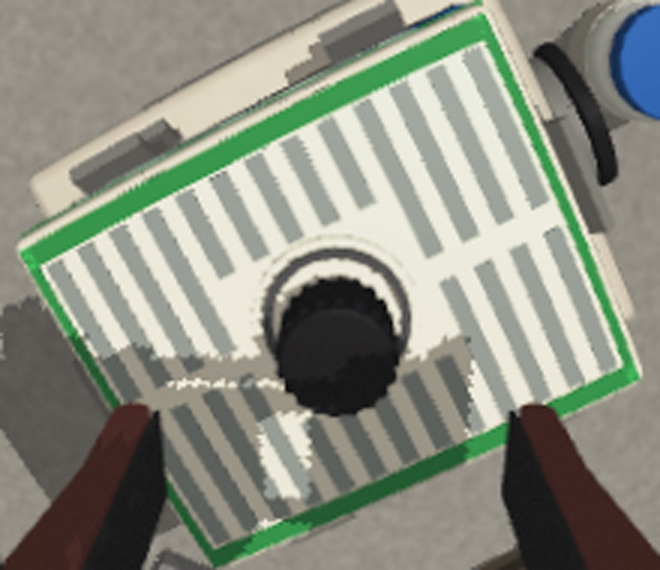

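Run:
```python
from h import *
p=np.load('w10.npy');f=lambda c:(140+c[0]/3-.33,85+c[1]/3-.33)
C=np.array([wz(f(c),p,170) for c in[(485,12),(637,375),(217,565),(25,255)]]);print(C.round(1),C.mean(0))
e=np.diff(np.vstack([C,C[:1]]),axis=0);print(np.linalg.norm(e,axis=1),np.degrees(np.arctan2(e[:,1],e[:,0])))
c=C.mean(0)
for z in(218,209,206):
    print(z,'knob top xy',wz(f((339,360)),p,z).round(1))
    # predicted pixel extents of knob top disc
    cam=p[:3]+R.from_rotvec(p[3:]).as_matrix()@HE[:3,3]
    def pr(X):
        d=HE[:3,:3].T@(R.from_rotvec(p[3:]).as_matrix().T@(X-cam));th=np.arccos(d[2]/np.linalg.norm(d));u=d[:2]/np.hypot(*d[:2])*th*WK[0]
        return np.array([(u[0]+WK[1]+.33-140)*3,(u[1]+WK[2]+.33-85)*3])
    q=np.array([pr(np.r_[c[:2]+15.5*np.array([np.cos(a),np.sin(a)]),z]) for a in np.linspace(0,6.28,60)]);print('disc u',q[:,0].min(),q[:,0].max(),'v',q[:,1].min(),q[:,1].max())
for z in(218,209,206):print(z,((proj(S,[c[0],c[1],z])-[205,150]+.4)*5).round(1),'bottom',((proj(S,[c[0],c[1],z-30])-[205,150]+.4)*5).round(1))
```

```text
[[668.6  64.  170. ]
 [663.2 -58.1 170. ]
 [510.5 -53.4 170. ]
 [514.8  67.8 170. ]] [589.28718104   5.07781358 170.        ]
[122.26148721 152.69967275 121.27652743 153.79355298] [-92.53629976 178.21038566  87.97298645  -1.42614519]
218 knob top xy [591.1   8.6 218. ]
disc u 276.8469382903379 401.71956043171457 v 315.37890745479524 431.4621257268818
209 knob top xy [589.5   5.6 209. ]
disc u 278.918278752072 399.19521644548655 v 304.4406282915312 416.9098470699589
206 knob top xy [589.    4.6 206. ]
disc u 279.57692426728886 398.39269902016304 v 300.97830954257415 412.2813704790109
218 [[279.5 118. ]] bottom [[277.9 161.9]]
209 [[279.  131.3]] bottom [[277.4 174.8]]
206 [[278.8 135.7]] bottom [[277.3 179. ]]
```

Wrist disc edge (v≈416) and scene knob top (v≈130) both fit 209 mm, i.e. 9 mm down: locked. I clear the arm sideways and take an oblique view, to tell 209 from 206 and from up.

```bash
python3 -m crank '[[[-0.005,0,0.01],[0,0,0],0.07],[[-0.005,0,0.02],[0,0,0],0.07],[[0,0,0.025],[0,0,0],0.07],[[0,0,0.025],[0,0,0],0.07],[[0,0,0.025],[0,0,0],0.07],[[0,0,0.02],[0,0,0],0.07],[[0,0,0.01],[0,0,0],0.07],[[0,0,0],[0,0,0],0.07]]'
python3 - <<'E'
from h import *
info(-118.5)
o=ctrl.get_obs();np.save('w11.npy',np.r_[o['ee_pos'],o['orientation']]);d=vision.get_image("wrist");cv2.imwrite("pics/w11.png",d['img'])
cv2.imwrite("pics/c11.png",cv2.resize(d['img'][0:190,140:360],None,fx=3,fy=3,interpolation=cv2.INTER_CUBIC))
d=vision.get_image("top");cv2.imwrite("pics/t11.png",d['img'])
E
```

```text
t: 24.13
ee_pos: [521.2, -113.8, 270.8]
orientation: [1.568, 0.928, -1.57]
ft_force: [0.1, 0.4, -0.2]
width: 70.3
t 24.1333 pos [ 521.2 -113.8  270.8] zang -118.79 tilt [-6.e-04 -7.e-04 -1.e+00] w 70.3 F [ 0.1  0.4 -0.2] Mz [-0.094  0.048 -0.028] j6 0.266 v 0.041
 turn(tool) [-0.0051  0.0009  0.0002]
```

View pics/c11.png

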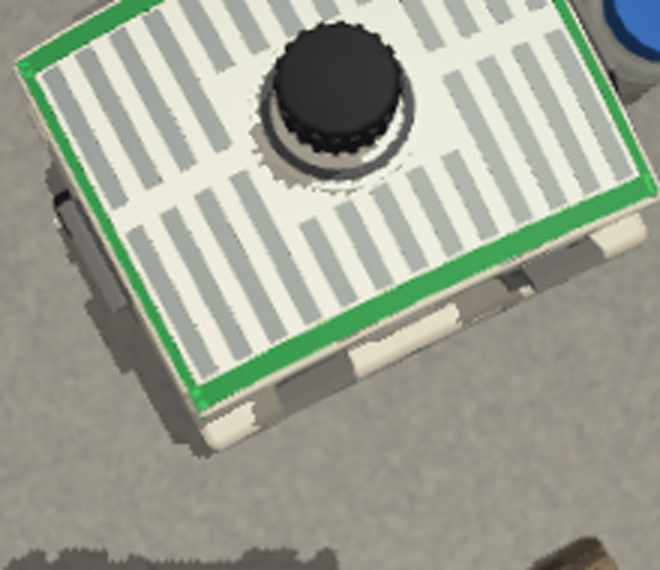

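View pics/t11.png

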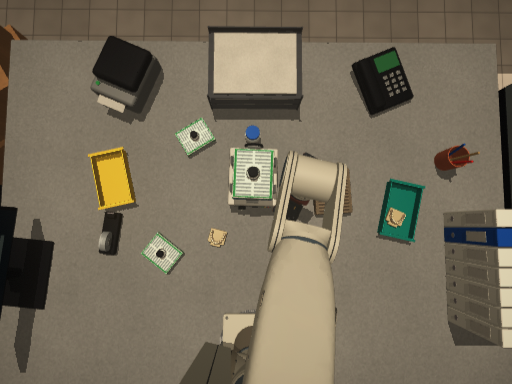

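Run:
```python
from h import *
p=np.load('w10.npy');q=np.load('w11.npy');f=lambda c:(140+c[0]/3-.33,85+c[1]/3-.33);g=lambda c:(140+c[0]/3-.33,c[1]/3-.33)
print('knob top',wtri([(f((339,360)),p),(g((338,78)),q)]))
for a,b in(((25,255),(25,72)),((637,375),(651,190))):print('corner',wtri([(f(a),p),(g(b),q)]))
```

```text
knob top [589.14338575   5.10532569 207.38733043]
corner [513.74534975  67.41246156 166.25108839]
corner [662.79610886 -58.32285059 168.99795377]
```

Knob top is 39.8 mm above the cassette's face (locked 39, latched at 0.012 would be 36, up 48). In the top view the cassette sits square on the column at (253,174), and the other things in view are where they were. I hand in.

```bash
python3 -c "
from workcell import workorder
print(workorder.close_job())"
```

```text
the job is handed in; nothing more can be done
None
```

The fresh cassette (the largest of the three white-and-green ones) is seated on the air cleaner and its knob is locked down. I handed the job in at about 24 s of the 69 s allowed.

**Placing:** I lifted the cassette by its knob, turned it 25° clockwise and set it between the tabs. It touched down gently, with a vertical force of about 2 N.

**Locking:** I pressed lightly (11 N) and turned clockwise until the pin dropped in, within about 37° of turning. I then pushed it in the full 14 mm and turned clockwise to the stop. That took about 119° of tool turn, rather than 95°, because it includes entering the slot early and the give at the stop. The torque rose to 0.49 N m there, and I let go.

**Last checks:**
- **Knob height:** its top measured 39.8 mm above the cassette's face, against 39 if locked, 36 if merely down and 48 if up.
- **Cassette position:** its yaw read about −1.9°, against −2.0° for the seat. Its centre read (589.3, 5.1) against (587.3, 6.5) for the seat. That 2 mm difference is within the camera calibration but larger than the 1 mm tab clearance.
- **Other things:** those visible in the last top view had not moved. The arm covered the spent cassette and the brush there. The gripper never came near either, except when it passed high above the spent cassette at the end.

**Joint 6:** early on it reached the end of its range (−2.54 rad), while I was looking at the seat with the gripper empty. The tool tilted slightly, and I corrected that before grasping. The last reading was −2.5404, so I can't rule out that it passed the limit by that hair.

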